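# Find the lemon in the lidded jars

### The job

A lemon has been put away in one of the two identical white jars with wooden lids. Lift the lid of the left-hand jar first and look inside: if the lemon is there, set that lid down, knob up, in the middle of the black trivet; if not, put the lid back properly on its jar and set the right-hand jar's lid on the trivet instead. Never have both jars uncovered at once, and leave the jars standing where they are, with the lemon in its jar.

Things in the scene. Friction and masses are not known exactly. Their poses are not given: they have to be found in the camera images.
- lid_left_knob (a point): lid of the left-hand (+y) jar: loose pale wooden plate 114 mm across, 9 thick, 120 g, with an upright round dark knob, 25 across, 32 tall; a plug 6 deep, 90 across, sits under it in the jar's 102 mm mouth, loosely. Point: the knob's centre, 16 above the plate, 31 above the plug's underside; z up. The jar: loose, white ceramic, 112 across, 72 high, 0.9 kg; lid on, the point is 97 above the worktop
- lid_right_knob (a point): lid of the right-hand (-y) jar: lid, jar and point are the same as on the left. The jars stand at least 150 mm apart, centre to centre; what they hold cannot be seen with the lids on. The one without the lemon holds a small peach-coloured pumpkin; neither reaches its lid. A wall cabinet hangs 0.46 m over the back of the worktop, so lift no higher than needed
- lemon_centre (a point): yellow lemon, 71x53x51 mm, lying in one of the two jars by chance, within 15 mm of the jar's axis; it is not to be handled. Point: its centre, about 30 mm above the worktop. It is in the jar whose lid, as it lay at the start, is nearer in x and y
- trivet_top (a point): round flat trivet of black wire, 198 mm across, 8 mm high, loose on the worktop (0.6 kg), to the right of the jars. Point: centre of its upper side; z up. A lid resting on it on its plug has the centre of its knob 31 mm above this point
Mind the look-alikes: they are no part of the job. Leave any purple or turquoise look-alike of the part that bears lid_left_knob alone. Leave any purple look-alike of the part that bears trivet_top alone.

How it is judged:
By the outcome, as a careful person would: the job done as asked, in the order asked, and still so for the second after the job is handed in, with the robot touching nothing.
It also fails if it takes over 40 s, if anything falls off the work surface, if the arm or the gripper's body presses on something with over 40 N, if the wrist force passes 120 N, or if a joint passes its speed limit or range.

### The arm

A 6-joint arm with a two-finger parallel gripper is mounted at the origin on a cart in front of the work surface, level with it; the furniture and walls round the work are solid. World frame = base frame: x ahead of the robot, y to its left, z up, the work surface at z = 0. Lengths are in m, angles in rad, forces in N, time in s.
With the tool pointing down it reaches from about 0.35 to 0.725 m from the base axis. Payload 6 kg.
Tool frame: the origin (TCP) lies on the centre line of the jaws, within the pads' length; the fingertips stand 19 mm ahead of it and the grasp point (between the pads) is the TCP (robot.tcp_to_tips is the distance from the TCP to the fingertips, in m); z points along the fingers, y is the line along which they close (so a half turn about z gives the same grasp; the last joint's range is limited). The gripper opens to 85 mm and grips with 20 to 120 N. Pads are 22 mm wide; open, the fingers measure 114 mm over their backs; the gripper's body (76 mm by 85 mm) begins 54 mm behind the grasp point. The pads swing forward as they close: fully open they stand 13 mm farther back than shut.
Start: joints at [1.608, 0.04, 0.085, 0, -1.615, -0.334], TCP at [0.175, 0.574, 0.25] pointing down, gripper open.
Joint ranges: [-2.56, 2.56], [-1.29, 2.01], [-1.08, 1.49], [-3.29, 1.98], [-2.81, -0.18], [-2.99, 2.99]. Speed limits (rad/s): [2.57, 2.57, 3.01, 3.14, 3.14, 3.14].

### API

Orientations are given as a unit quaternion [w, x, y, z].
In Python, from workcell import robot, viewer, workorder gives the robot as it stands. The module is installed in compiled form; this text tells all that it offers.
- The arm moves only by the tool jog_arm, never from a script. Its argument "increments" is a list of rows, each a list of 3 entries, a list of its own where there are three numbers: the closure, from 0 (fully open) to 1 (shut), then the shift along the world's x, y, z in cm, then the turn about the world's z in degrees. A call has 1 to 10 rows; each row shifts and turns the commanded pose from where the row before left it; what a row does not reach is not made up. A row lasts 1/10 s, in which the tool goes at most 50 mm and 8.59 degrees, less where a joint would pass 70% of its speed; a pose out of reach is approached as far as the arm can. A call with a gripper value outside its range is refused whole. The fingers move at their own pace and stop on an object; the grip force is fixed at half the most. Time passes only in rows, so rows that do not move let the fingers close. It gives the time, the measured TCP pose, the force, the opening and the grip force at its end, in the units of the state.
- robot.observe(): the state, without advancing time (a new reading comes with each control period).
- viewer.grab_frame(name): name is "scene" or "side" or "wrist"; returns the picture (420x560x3 uint8, blue, green, red); there is no depth.
- viewer.camera_model(name): a dict with "camera_matrix" (3x3 intrinsics, pixels), "R" (3x3) and "t" (3): a world point X has camera coordinates R X + t; the wrist camera has in their place "hand_eye" (4x4, takes a point from camera to tool coordinates, whose origin is the TCP and whose axes are the flange's). Camera axes: x right, y down, z forward; pixel columns grow to the right and rows downward; lengths in m; the calibration is good to about 2 mm. A picture is of the moment at which its call begins: read the wrist's pose just before it. camera_model takes no time and is no camera call.
- workorder.close_job(): hands the job in; it is judged then, once.
The state is a dict: "clock": time; "q": joint angles; "qd": joint speeds; "tau": joint torques, N m; "tool_pos": TCP position; "orientation": TCP orientation; "contact_force": force on the tool from outside, world axes, zero at the start; "torque": the same for the moment, N m; "width": finger opening in m; "grasp_force": force on a finger pad.
Only numpy, scipy, OpenCV 4.12 (cv2) and the standard library are available. Lean on these libraries where they do the work, as an engineer would, in place of code of your own. Each camera call takes 0.05 s, during which the arm holds its last target. There are 200 camera calls.

## Working session

There is one attempt and no reset: what is moved stays moved. The work goes in short steps, Python scripts to look and compute and a tool call to move; the robot and the scene stay as the last step left them, time stands still between calls to the robot, and variables do not carry over. Pictures are saved under pics/ and viewed, at most 10 in all, crops included, and the job is handed in when it is done.

Besides the shell and the picture viewer there is one more tool, called after "Emit:" as name(argument=value, ...) on one line, values as JSON. jog_arm: Moves the arm, as the interface text tells. Its arguments: {"type":"object","properties":{"increments":{"type":"array"}},"required":["increments"]}

```bash
mkdir -p pics
cat > h.py <<'E'
import numpy as np, cv2
from workcell import robot, viewer, workorder
from scipy.spatial.transform import Rotation as Rn
def cam(name, st=None):
    m=viewer.camera_model(name); K=np.array(m["camera_matrix"])
    if name!="wrist": return K,np.array(m["R"]),np.array(m["t"])
    H=np.array(m["hand_eye"]); q=st["orientation"]
    Rt=Rn.from_quat([q[1],q[2],q[3],q[0]]).as_matrix()
    Rc=Rt@H[:3,:3]; c=Rt@H[:3,3]+np.array(st["tool_pos"])
    return K,Rc.T,-Rc.T@c
def pix(c,u,v,z):
    K,R,t=c; d=R.T@np.linalg.solve(K,[u,v,1.]); o=-R.T@t
    return o+d*(z-o[2])/d[2]
def proj(c,X):
    K,R,t=c; p=K@(R@np.array(X)+t); return p[:2]/p[2]
E
python3 - <<'E'
from h import *
a=viewer.grab_frame("scene"); b=viewer.grab_frame("side")
cv2.imwrite("pics/scene0.png",a);cv2.imwrite("pics/side0.png",b)
s=robot.observe();print(s["clock"],s["tool_pos"],s["orientation"],s["width"],robot.tcp_to_tips)
E
```

```text
0.1 [0.1753193  0.57353073 0.24938181] [ 7.94372267e-04  9.89010585e-01 -1.47842577e-01 -6.07423179e-05] 0.0853370921966356 0.019
```

View pics/scene0.png

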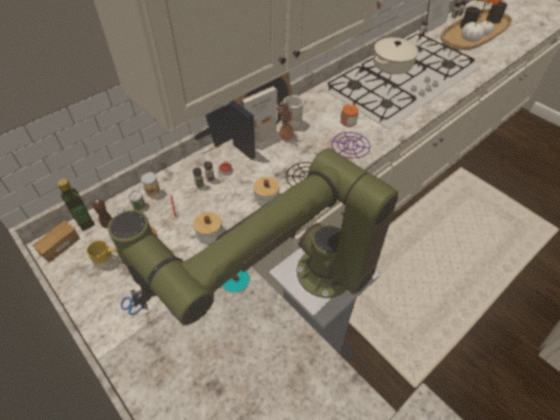

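View pics/side0.png

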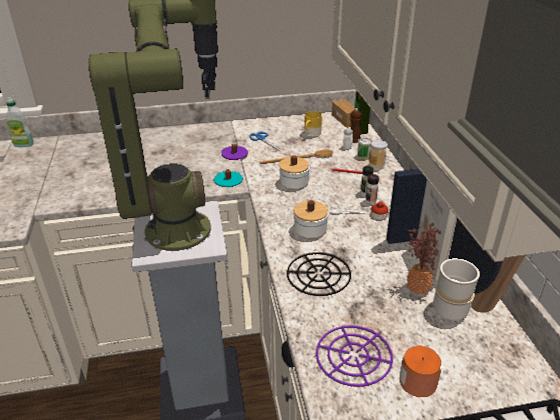

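Look-alikes in the side view:
- **Lids:** left jar lid (294,162), right jar lid (311,207), purple lid (235,151) and turquoise lid (228,177). The last two are decoys.
- **Trivets:** black (319,272), which is the one I want, and purple (354,355), a decoy.
- **Orange pot:** (421,368), not part of the job.

I'll check the choice in an enlarged crop.

Run:
```python
from h import *
b=cv2.imread("pics/side0.png"); a=cv2.imread("pics/scene0.png")
c1=cv2.resize(b[140:300,260:360],None,fx=3.75,fy=3.75,interpolation=cv2.INTER_CUBIC)
c2=cv2.resize(a[150:250,180:330],None,fx=2.8,fy=2.8,interpolation=cv2.INTER_CUBIC)
o=np.zeros((600,800,3),np.uint8); o[:600,:375]=c1; o[:280,380:800]=c2
cv2.imwrite("pics/crop0.png",o)
s=cam("side");g=cam("scene")
for n,u,v,z in [("L",294,160,.097),("R",311,205,.097),("T",319,272,.008)]: 
  X=pix(s,u,v,z);print(n,X.round(3),proj(g,X).round(1), np.hypot(*X[:2]).round(3))
for n,u,v in [("L",207,218),("R",266,183)]: print(n,pix(g,u,v,.097).round(3))
```

```text
L [0.452 0.23  0.097] [205.7 219.6] 0.507
R [ 0.445 -0.078  0.097] [264.9 183.4] 0.451
T [ 0.417 -0.31   0.008] [306.6 175.5] 0.519
L [0.455 0.222 0.097]
R [ 0.443 -0.083  0.097]
```

View pics/crop0.png

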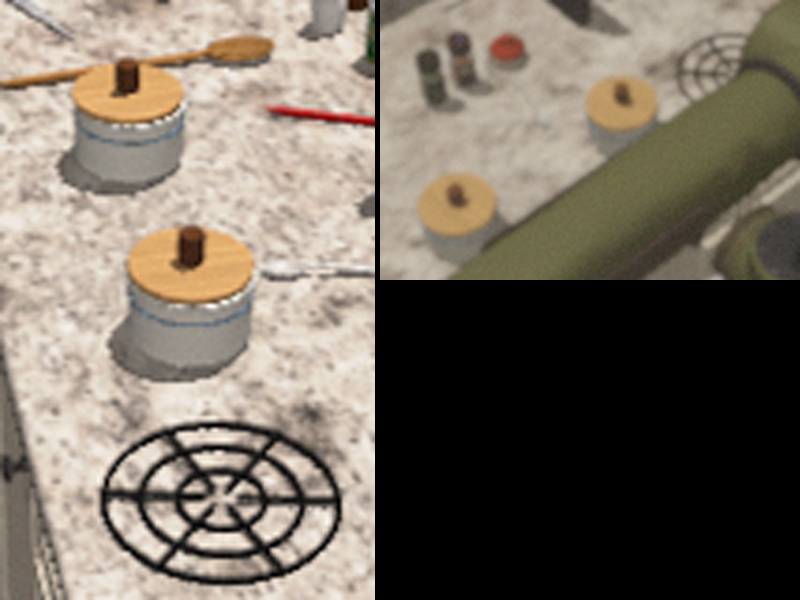

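Crop confirms: left knob at side pixel (293.9,160.3), right knob at (310.9,205.9), both on white jars with pale lids. The black trivet's hub is at (319.2,273). Next I'll move above the left jar.

Emit:
jog_arm(increments=[[0,[2.77,-3.48,0],0],[0,[2.77,-3.48,0],0],[0,[2.77,-3.48,0],0],[0,[2.77,-3.48,0],0],[0,[2.77,-3.48,0],0],[0,[2.77,-3.48,0],0],[0,[2.77,-3.48,0],0],[0,[2.77,-3.48,0],0],[0,[2.77,-3.48,0],0],[0,[2.77,-3.48,0],0]])

```text
clock: 1.1
tool_pos: [0.4531, 0.2241, 0.2501]
orientation: [-0.0, 0.989, -0.148, -0.0]
contact_force: [0.4, 1.0, -0.3]
width: 0.0855
grasp_force: 0.0
```

Emit:
jog_arm(increments=[[0,[0,0,-1],0],[0,[0,0,0],0],[0,[0,0,0],0]])

```text
clock: 1.4
tool_pos: [0.452, 0.226, 0.2398]
orientation: [0.0, 0.989, -0.148, -0.0]
contact_force: [0.2, 0.5, 0.2]
width: 0.0858
grasp_force: 0.0
```

Run:
```python
from h import *
s=robot.observe();print(s["clock"],s["tool_pos"],s["orientation"])
f=viewer.grab_frame("wrist");cv2.imwrite("pics/w1.png",f)
sd=viewer.grab_frame("side");cv2.imwrite("pics/s1.png",sd)
c=cam("wrist",s);print("cam at",(-c[1].T@c[2]).round(3))
for X in [(.453,.226,.097),(.453,.226,.113),(.444,-.08,.097),(.417,-.31,.008)]: print(proj(c,X).round(1))
```

```text
1.4 [0.45203222 0.22602134 0.23983651] [ 4.15892794e-04  9.89037757e-01 -1.47661830e-01 -3.55372588e-04]
cam at [0.529 0.202 0.362]
[280.2 198.2]
[280.2 204. ]
[669.1  96.3]
[817.   51.9]
```

View pics/w1.png

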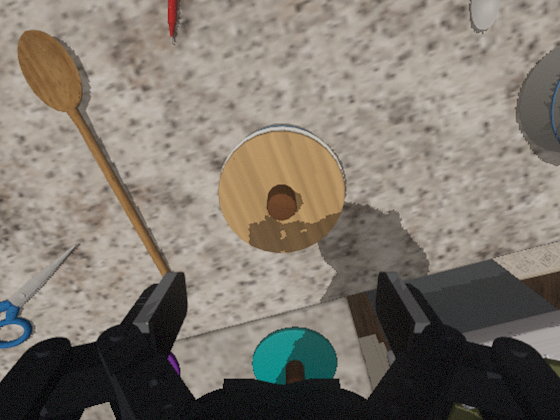

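Wrist view: the lid is centred at about (282,190) and the knob's top is at (281,203), against a prediction of (280.2,204). The estimate is within a millimetre or so, and the jaws straddle the knob, so I can descend.

Run:
```python
from h import *
s=robot.observe();c=cam("wrist",s)
print(s["tool_pos"],pix(c,281,203,.113).round(4),pix(c,282,190,.081).round(4))
```

```text
[0.45202131 0.22659641 0.24053139] [0.4535 0.2259 0.113 ] [0.4551 0.2245 0.081 ]
```

Emit:
jog_arm(increments=[[0,[0.2,-0.1,-3],0],[0,[0,0,-3],0],[0,[0,0,-3],0],[0,[0,0,-2.5],0],[0,[0,0,-1.9],0],[0,[0,0,0],0],[0,[0,0,0],0]])

```text
clock: 2.2
tool_pos: [0.4544, 0.2255, 0.1072]
orientation: [0.0, 0.989, -0.147, 0.0]
contact_force: [-0.7, -0.1, -0.1]
width: 0.0854
grasp_force: 0.0
```

Emit:
jog_arm(increments=[[0.5,[0,0,0],0],[0.8,[0,0,0],0],[0.9,[0,0,0],0],[0.9,[0,0,0],0],[0.9,[0,0,0],0],[0.9,[0,0,0],0],[0.9,[0,0,0],0],[0.9,[0,0,0],0]])

```text
clock: 3.0
tool_pos: [0.4548, 0.2249, 0.107]
orientation: [-0.0, 0.989, -0.148, 0.0]
contact_force: [-1.3, -0.0, 5.6]
width: 0.023
grasp_force: 59.4
```

Emit:
jog_arm(increments=[[0.9,[0,0,0.5],0],[0.9,[0,0,0.5],0],[0.9,[0,0,1],0],[0.9,[0,0,1.5],0],[0.9,[0,0,2],0],[0.9,[0,0,1.5],0],[0.9,[-1.5,0,0],0]])

```text
clock: 3.7
tool_pos: [0.4409, 0.2252, 0.1797]
orientation: [-0.001, 0.989, -0.148, 0.002]
contact_force: [-1.1, 0.7, -1.8]
width: 0.0231
grasp_force: 58.9
```

Emit:
jog_arm(increments=[[0.9,[-2,0,0],0],[0.9,[-2.5,0,0],0],[0.9,[-2.5,0,0],0],[0.9,[-2,0,0],0],[0.9,[-1,0,0],0],[0.9,[0,0,0],0],[0.9,[0,0,0],0]])

```text
clock: 4.4
tool_pos: [0.3398, 0.225, 0.1768]
orientation: [-0.0, 0.989, -0.148, 0.0]
contact_force: [1.0, -0.3, -0.9]
width: 0.0227
grasp_force: 58.9
```

Run:
```python
from h import *
s=robot.observe();print(s["clock"],s["tool_pos"],s["contact_force"])
f=viewer.grab_frame("wrist");cv2.imwrite("pics/w2.png",f)
c=cam("wrist",s)
for X in [(.4545,.2255,.072),(.4545,.2255,.03)]: print(proj(c,X).round(1))
```

```text
4.4 [0.3397646  0.22495946 0.17677465] [ 0.99923921 -0.27161692 -0.85843168]
[226.2  49. ]
[235.1  56.8]
```

View pics/w2.png

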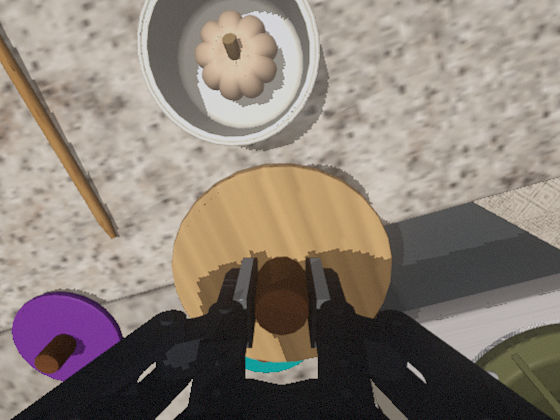

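The open left jar, with its rim at about u 138–321 and bottom at v 145, holds the peach pumpkin at (236,55). The lemon is therefore in the right jar, and this lid goes back. I'll measure the jar centre and the held plate so it seats properly.

```bash
cat >> h.py <<'E'
from scipy.optimize import least_squares
def fitc(c,r,z,L,R,ext,x0,which):
    th=np.linspace(0,2*np.pi,181)
    def f(p):
        P=np.array([proj(c,(p[0]+r*np.cos(a),p[1]+r*np.sin(a),z)) for a in th])
        return [P[:,0].min()-L,P[:,0].max()-R,(P[:,1].max() if which=="bot" else P[:,1].min())-ext]
    q=least_squares(f,x0); return q.x.round(4),np.round(q.fun,1)
E
python3 - <<'E'
from h import *
s=robot.observe();c=cam("wrist",s);z=s["tool_pos"][2];print(s["tool_pos"])
print(fitc(c,.056,.072,138,321,145,[.45,.22],"bot"))
print(fitc(c,.057,z-.026,172,392,163,[.34,.22],"top"))
print(pix(c,281,306,z+.006))
E
```

```text
[0.33988675 0.22482382 0.17652182]
(array([0.4509, 0.224 ]), array([ 1.6, -1.6, -0.3]))
(array([0.3353, 0.2253]), array([-3.2,  3.2,  0.6]))
[0.33934354 0.22460375 0.18252182]
```

The lid-to-jar offset (115.6 mm) matches the 115 mm commanded shift, so I'll retrace the path exactly.

Emit:
jog_arm(increments=[[0.9,[1.5,0,0],0],[0.9,[2.5,0,0],0],[0.9,[2.5,0,0],0],[0.9,[2.5,0,0],0],[0.9,[1.5,0,0],0],[0.9,[1,0,0],0],[0.9,[0,0,0],0],[0.9,[0,0,-2],0],[0.9,[0,0,-2],0]])

```text
clock: 5.35
tool_pos: [0.4545, 0.225, 0.1363]
orientation: [-0.001, 0.989, -0.148, 0.0]
contact_force: [-0.6, 1.2, -2.3]
width: 0.0229
grasp_force: 58.9
```

Emit:
jog_arm(increments=[[0.9,[0,0,-1.2],0],[0.9,[0,0,-0.7],0],[0.9,[0,0,-0.5],0],[0.9,[0,0,-0.3],0],[0.9,[0,0,-0.2],0],[0.9,[0,0,0],0],[0.9,[0,0,0],0]])

```text
clock: 6.05
tool_pos: [0.4546, 0.2249, 0.1077]
orientation: [-0.0, 0.989, -0.148, 0.0]
contact_force: [1.0, -0.1, -2.5]
width: 0.023
grasp_force: 58.9
```

Height 0.1077 is about the original, with no contact yet. I'll lower the last millimetre, open and rise.

Emit:
jog_arm(increments=[[0.9,[0,0,-0.1],0],[0.9,[0,0,0],0],[0.6,[0,0,0],0],[0.3,[0,0,0],0],[0,[0,0,0],0],[0,[0,0,0],0],[0,[0,0,0],0],[0,[0,0,0],0],[0,[0,0,0],0]])

```text
clock: 6.95
tool_pos: [0.4545, 0.2247, 0.1063]
orientation: [0.0, 0.989, -0.148, 0.0]
contact_force: [0.6, -0.7, -0.3]
width: 0.0854
grasp_force: 0.0
```

Emit:
jog_arm(increments=[[0,[0,0,1],0],[0,[0,0,2],0],[0,[0,0,3],0],[0,[0,0,4],0],[0,[0,0,3.5],0],[0,[0,0,0],0],[0,[0,0,0],0]])

```text
clock: 7.65
tool_pos: [0.4547, 0.225, 0.2427]
orientation: [-0.001, 0.989, -0.148, 0.001]
contact_force: [-0.5, -0.5, -0.7]
width: 0.0852
grasp_force: 0.0
```

Run:
```python
from h import *
s=robot.observe();print(s["clock"],s["tool_pos"],s["width"])
f=viewer.grab_frame("wrist");g=viewer.grab_frame("side")
cv2.imwrite("pics/w3r.png",f);cv2.imwrite("pics/s3r.png",g)
o=np.zeros((400,800,3),np.uint8);o[:400,:400]=cv2.resize(f[100:300,180:380],(400,400),interpolation=cv2.INTER_CUBIC)
o[:400,405:795]=cv2.resize(g[135:235,260:357],(390,400),interpolation=cv2.INTER_CUBIC)
cv2.imwrite("pics/c3.png",o)
```

```text
7.65 [0.45467306 0.2250314  0.24270792] 0.085204985232531
```

View pics/c3.png

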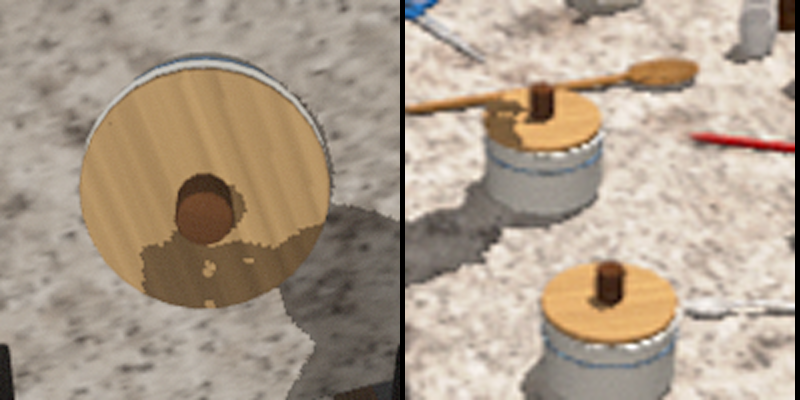

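The left lid is seated flat and concentric again (knob at crop (205,212), and the side view shows it level). Next, the right jar.

Emit:
jog_arm(increments=[[0,[-0.1,-3,0],0],[0,[-0.1,-4.4,0],0],[0,[-0.1,-4.4,0],0],[0,[-0.1,-4.4,0],0],[0,[-0.1,-4.4,0],0],[0,[-0.1,-4.4,0],0],[0,[-0.2,-4,0],0],[0,[-0.2,-1.6,0],0],[0,[0,0,0],0],[0,[0,0,0],0]])

```text
clock: 8.75
tool_pos: [0.4442, -0.0813, 0.2404]
orientation: [0.0, 0.989, -0.148, -0.001]
contact_force: [0.9, -0.1, 0.2]
width: 0.0855
grasp_force: 0.0
```

Run:
```python
from h import *
s=robot.observe();print(s["clock"],s["tool_pos"])
f=viewer.grab_frame("wrist");cv2.imwrite("pics/w4.png",f)
c=cam("wrist",s);print(proj(c,(.445,-.081,.113)))
```

```text
8.75 [ 0.44415885 -0.08131552  0.24036451]
[279.89033467 203.94271305]
```

View pics/w4.png

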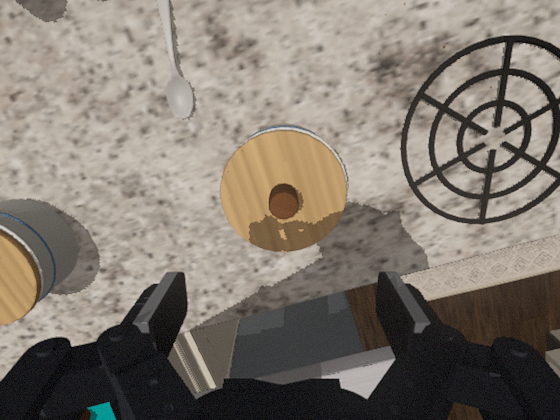

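The right lid's knob top is at (283,203) and the black trivet's hub is at (494,138).

Run:
```python
from h import *
s=robot.observe();c=cam("wrist",s)
print(s["tool_pos"],pix(c,283,203,.113).round(4),pix(c,494,138,.008).round(4),pix(cam("side"),319.2,273,.008).round(4))
```

```text
[ 0.44431551 -0.08081067  0.24052474] [ 0.4452 -0.0831  0.113 ] [ 0.4169 -0.3077  0.008 ] [ 0.4161 -0.3149  0.008 ]
```

Emit:
jog_arm(increments=[[0,[0.15,-0.25,-3],0],[0,[0,0,-3],0],[0,[0,0,-3],0],[0,[0,0,-2.5],0],[0,[0,0,-1.9],0],[0,[0,0,0],0],[0,[0,0,0],0]])

```text
clock: 9.5
tool_pos: [0.4462, -0.0832, 0.1077]
orientation: [0.0, 0.989, -0.147, -0.0]
contact_force: [0.6, 0.3, 0.9]
width: 0.0851
grasp_force: 0.0
```

Emit:
jog_arm(increments=[[0.5,[0,0,0],0],[0.8,[0,0,0],0],[0.9,[0,0,0],0],[0.9,[0,0,0],0],[0.9,[0,0,0],0],[0.9,[0,0,0],0],[0.9,[0,0,0],0],[0.9,[0,0,0],0]])

```text
clock: 10.3
tool_pos: [0.4463, -0.0838, 0.1079]
orientation: [0.0, 0.989, -0.148, 0.001]
contact_force: [-0.6, 0.6, 5.9]
width: 0.0228
grasp_force: 59.4
```

Emit:
jog_arm(increments=[[0.9,[0,0,0.5],0],[0.9,[0,0,0.5],0],[0.9,[0,0,1],0],[0.9,[0,0,1.5],0],[0.9,[0,0,2],0],[0.9,[0,0,1.5],0],[0.9,[0,0,0],0]])

```text
clock: 11.0
tool_pos: [0.4472, -0.0838, 0.1805]
orientation: [-0.0, 0.989, -0.148, 0.002]
contact_force: [0.1, -0.8, -1.5]
width: 0.0228
grasp_force: 58.9
```

Emit:
jog_arm(increments=[[0.9,[-1.2,-2,0],0],[0.9,[-2,-3.3,0],0],[0.9,[-2,-3.3,0],0],[0.9,[-2,-3.3,0],0],[0.9,[-2,-3.3,0],0],[0.9,[-2,-3.3,0],0],[0.9,[-1.6,-2.7,0],0],[0.9,[-0.8,-1.4,0],0],[0.9,[0,0,0],0],[0.9,[0,0,0],0]])

```text
clock: 12.0
tool_pos: [0.3097, -0.3096, 0.1766]
orientation: [-0.0, 0.989, -0.148, -0.0]
contact_force: [0.5, 0.1, -1.2]
width: 0.0225
grasp_force: 59.1
```

Run:
```python
from h import *
s=robot.observe();print(s["clock"],s["tool_pos"])
f=viewer.grab_frame("wrist");cv2.imwrite("pics/w5.png",f)
g=viewer.grab_frame("side")
y=cv2.inRange(cv2.cvtColor(g,cv2.COLOR_BGR2HSV),(20,130,90),(34,255,255))[180:235,285:335];print("yellow px in right jar",int((y>0).sum()))
c=cam("wrist",s);print(proj(c,(.417,-.31,.008)),proj(c,(.417,-.318,.008)))
```

```text
12.0 [ 0.30972787 -0.30959186  0.17663402]
yellow px in right jar 74
[242.59199887  68.98208189] [251.92429046  65.85170523]
```

View pics/w5.png

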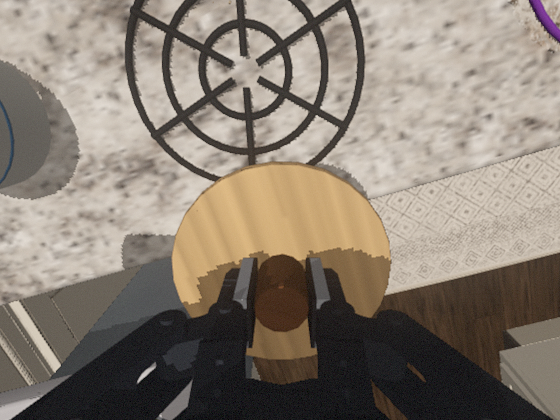

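The trivet's hub is at (245.5,70), and yellow shows inside the right jar, so the lemon is there.

Run:
```python
from h import *
s=robot.observe();c=cam("wrist",s)
X=pix(c,245.5,70,.008);print(X.round(4),((X-s["tool_pos"])*100).round(2))
```

```text
[ 0.4162 -0.3114  0.008 ] [ 10.6   -0.23 -16.89]
```

Emit:
jog_arm(increments=[[0.9,[1.5,-0.3,0],0],[0.9,[2.5,0,0],0],[0.9,[2.5,0,0],0],[0.9,[2.2,0,-1],0],[0.9,[1.5,0,-2],0],[0.9,[0.5,0,-2.5],0],[0.9,[0,0,-2.5],0],[0.9,[0,0,-2],0],[0.9,[0,0,-1],0],[0.9,[0,0,0],0]])

```text
clock: 13.1
tool_pos: [0.4166, -0.3118, 0.0659]
orientation: [-0.0, 0.989, -0.147, -0.001]
contact_force: [-0.4, 0.4, -0.9]
width: 0.0229
grasp_force: 59.0
```

Emit:
jog_arm(increments=[[0.9,[0,0,-0.6],0],[0.9,[0,0,-0.4],0],[0.9,[0,0,-0.3],0],[0.9,[0,0,-0.2],0],[0.9,[0,0,0],0],[0.9,[0,0,0],0]])

```text
clock: 13.7
tool_pos: [0.417, -0.3128, 0.0525]
orientation: [0.0, 0.989, -0.148, 0.0]
contact_force: [0.3, 0.3, -1.1]
width: 0.0229
grasp_force: 59.1
```

Emit:
jog_arm(increments=[[0.9,[0,0,-0.2],0],[0.9,[0,0,-0.1],0],[0.9,[0,0,0],0],[0.9,[0,0,0],0]])

```text
clock: 14.1
tool_pos: [0.4173, -0.313, 0.0507]
orientation: [0.0, 0.989, -0.148, 0.001]
contact_force: [-1.6, 2.7, 6.2]
width: 0.0229
grasp_force: 59.9
```

Run:
```python
from h import *
g=viewer.grab_frame("side");a=viewer.grab_frame("scene")
o=np.zeros((480,800,3),np.uint8);o[:480,:480]=cv2.resize(g[200:320,260:380],(480,480),interpolation=cv2.INTER_CUBIC)
o[:400,485:800]=cv2.resize(a[140:240,245:324],(315,400),interpolation=cv2.INTER_CUBIC)
cv2.imwrite("pics/c6.png",o)
```

```text
(no output)
```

View pics/c6.png

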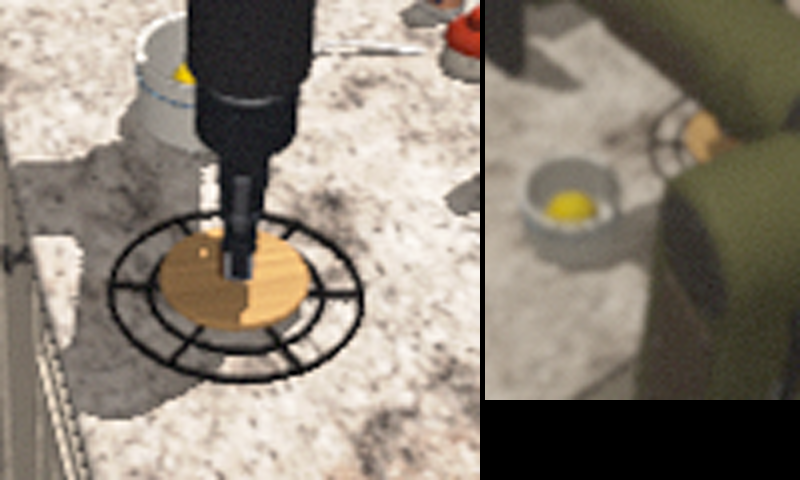

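The lemon is in the right jar. The lid rests on the trivet, with its centre at crop u≈235 against the trivet's 236. I'll release it and rise.

Emit:
jog_arm(increments=[[0.6,[0,0,0],0],[0.3,[0,0,0],0],[0,[0,0,0],0],[0,[0,0,0],0],[0,[0,0,0],0],[0,[0,0,0],0],[0,[0,0,0],0],[0,[0,0,1],0],[0,[0,0,2],0],[0,[0,0,3],0]])

```text
clock: 15.2
tool_pos: [0.4161, -0.3124, 0.1091]
orientation: [-0.0, 0.989, -0.148, -0.001]
contact_force: [0.4, -1.0, -0.3]
width: 0.0854
grasp_force: 0.0
```

Emit:
jog_arm(increments=[[0,[0,0,4],0],[0,[0,0,4.5],0],[0,[0,0,4],0],[0,[0,0,2],0],[0,[0,0,0],0],[0,[0,0,0],0]])

```text
clock: 15.8
tool_pos: [0.417, -0.3126, 0.2547]
orientation: [-0.0, 0.989, -0.148, 0.0]
contact_force: [-0.4, 0.2, -0.3]
width: 0.0856
grasp_force: 0.0
```

Run:
```python
from h import *
s=robot.observe();print(s["clock"],s["tool_pos"],s["width"])
f=viewer.grab_frame("wrist");g=viewer.grab_frame("side")
o=np.zeros((420,800,3),np.uint8);o[:,:420]=f[:,70:490]
o[:,425:800]=cv2.resize(g[140:308,240:390],(375,420),interpolation=cv2.INTER_CUBIC)
cv2.imwrite("pics/c7.png",o)
```

```text
15.8 [ 0.41699937 -0.31260183  0.25465023] 0.08560919896771653
```

View pics/c7.png

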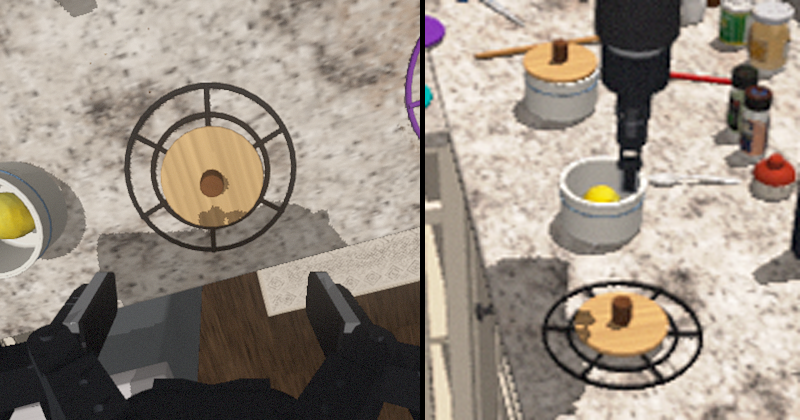

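Released: the lid sits knob up and level on the trivet, and the other lid is on the left jar. I'll check the centring in numbers (ring u 195–366, v 83–250; plate u 230–335, v 125–229).

Run:
```python
from h import *
s=robot.observe();c=cam("wrist",s)
def fit(r,z,box):
    th=np.linspace(0,2*np.pi,181)
    def f(p):
        P=np.array([proj(c,(p[0]+r*np.cos(a),p[1]+r*np.sin(a),z)) for a in th])
        return np.r_[P.min(0),P.max(0)]-box
    q=least_squares(f,[.42,-.31]);return q.x.round(4),q.fun.round(1)
print(fit(.099,.008,[195,83,366,250]),fit(.057,.023,[230,125,335,229]),pix(c,282,185,.055).round(4))
```

```text
(array([ 0.4146, -0.3114]), array([-2.3, -2.2,  2.3,  3.5])) (array([ 0.4119, -0.3128]), array([ 0.2,  0.8, -0.2, -1. ])) [ 0.4141 -0.3129  0.055 ]
```

The lid is within about 3 mm of the trivet's centre, so I'll hand in.

```bash
python3 -c "
from h import *
print(workorder.close_job())"
```

```text
the job is handed in; nothing more can be done
None
```

I handed the job in at about 16 s: the left jar held the pumpkin, so its lid went back on, and the right jar's lid is knob up on the black trivet, within about 3 mm of its centre, with the lemon still in the right jar.

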